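# Draw the press plunger partway out of its investment ring and hold it

### The arm

A 7-joint arm with a two-finger parallel gripper is mounted at the origin on a cart in front of the work surface, level with it; the furniture and walls round the work are solid. World frame = base frame: x ahead of the robot, y to its left, z up, the work surface at z = 0. Lengths are in m, angles in rad, forces in N, time in s.
With the tool pointing down it reaches from about 0.425 to 0.925 m from the base axis. Payload 6.8 kg.
Tool frame: the origin (TCP) lies on the front face of the gripper's body, between the roots of the fingers; the fingertips stand 73 mm ahead of it and the grasp point (between the pads) lies 54 mm ahead of it (env.nose_length is the distance from the TCP to the fingertips, in m); z points along the fingers, y is the line along which they close (so a half turn about z gives the same grasp; the last joint's range is limited). The gripper opens to 85 mm and grips with 20 to 120 N. Pads are 22 mm wide; open, the fingers measure 114 mm over their backs; the gripper's body (76 mm by 85 mm) begins 54 mm behind the grasp point. The pads swing forward as they close: fully open they stand 13 mm farther back than shut.
Start: joints at [-0.108, 0.477, 0.022, 1.555, -0.011, 1.109, -0.083], TCP at [0.675, 0, 0.304] pointing down, gripper open.
Joint ranges: [-2.96, 2.96], [-0.34, 2.1], [-1.41, 1.46], [0.24, 2.44], [-1.37, 4.51], [0.17, 1.92], [-2.96, 2.96]. Speed limits (rad/s): [2.39, 2.39, 3.14, 3.14, 3.14, 3.14, 3.14].

### API

Orientations are given as a unit quaternion [w, x, y, z].
In Python, from cell import env, kin, camera, calibration, job gives the robot as it stands. The module is installed in compiled form; this text tells all that it offers. Calls block until the motion is done:
- env.reach(position, orientation): joint-space move of the TCP to a pose.
- env.movel(position, velocity=0.15, rot=None, stop_force=None): straight line of the TCP; rot=None keeps the orientation; velocity is the mean speed in m/s. With stop_force (N) it stops when the force on the tool has changed by that much, and returns True; else False.
- env.goto_joints(angles): joint-space move.
- env.grip(opening, f_grip=None): finger opening in m; f_grip is the grip in N (None keeps the last); returns when the fingers have stopped.
- env.dwell(seconds).
- kin.inverse_kinematics(position, orientation): joint angles nearest the present ones, or None.
- env.get_state(): the state.
- camera(name): name is "scene" or "side" or "wrist"; returns (picture, depth): 480x640x3 uint8, blue, green, red; 480x640 float32, m along the optical axis (not along the pixel's ray), 0 where there is no reading.
- calibration(name): a dict with "fx", "fy", "cx", "cy" (pixels), "rvec" (rotation vector, rad) and "tvec" (3), from world to camera coordinates, as OpenCV has them. Camera axes: x right, y down, z forward; pixel columns grow to the right and rows downward; lengths in m; the calibration is good to about 2 mm. A picture is of the moment at which its call begins: read the wrist's pose just before it. calibration takes no time and is no camera call; for the wrist camera it gives the pose at the moment of the call.
A pose or a line that the arm cannot do raises env.PlanningError and nothing moves.
- job.job_done(): hands the job in; it is judged then, once.
The state is a dict: "time": time; "qpos": joint angles; "joint_velocities": joint speeds; "joint_torque": joint torques, N m; "tcp_pos": TCP position; "orientation": TCP orientation; "force": force on the tool from outside, world axes, zero at the start; "torque": the same for the moment, N m; "opening": finger opening in m; "gripper_force": force on a finger pad.
Only numpy, scipy, OpenCV 4.12 (cv2) and the standard library are available. Lean on these libraries where they do the work, as an engineer would, in place of code of your own. Each camera call takes 0.05 s, during which the arm holds its last target. There are 200 camera calls.

### The job

Two press rings stand loaded on the bench, each with its white ceramic plunger seated in the snug bore; on the larger ring, draw the plunger straight up until about 20 mm more of it stands out, and finish while still holding it there, steady and upright with its lower end still in the bore, so that I can brush separating powder on it. The plunger is brittle and the plaster-like ring chips: grip lightly (no more than about 40 N), do not press down or knock the ring, and do not let the loose ring jam and come up with the plunger: it stays standing flat where it is. Leave the smaller ring with its plunger, the brush and the powder jar alone.

Things in the scene. Friction and masses are not known exactly. Their poses are not given: they have to be found in the camera images.
- large_ring: the larger investment ring, target: plain off-white plaster-like upright cylinder, 70 mm diameter, 64 mm high, about 0.44 kg, loose on the bench; origin at the centre of its underside, z up. A blind round bore, 14 mm diameter and 38 mm deep, runs down the middle from its flat top
- large_plunger: the plunger in the larger ring: white alumina rod, 13 mm diameter, 64 mm long, about 35 g. At the start it stands on the bottom of the bore, 38 mm inside, 26 mm above the ring. Springy rubbing near the bore's mouth centres it and drags with about 2 N, less than the ring weighs. Origin at the centre of its lower end, z along the rod towards its upper end
- large_plunger_top (a point): centre of the upper end face of that plunger, 64 mm above its lower end
- large_ring_bore (a point): centre of the bore's mouth in the top face of the larger ring, 64 mm above its underside
- small_ring: the smaller investment ring, a bystander: same look, 52 mm diameter, 52 mm high, about 0.2 kg, loose; origin at the centre of its underside
- small_plunger: the plunger in the smaller ring, a bystander: the same rod and fit as the other, also standing 26 mm out of a 38 mm deep bore; origin at the centre of its lower end
- brush: bystander: fine brush with brown handle, 170 mm long, 9 mm thick, lying loose on the bench; origin at its middle
- powder_jar: bystander: white powder jar with pink lid, 40 mm diameter, 36 mm high, loose; origin at the centre of its underside
There are look-alikes about, which are no part of the job. Leave any yellow look-alike of the large_ring alone.

How it is judged:
On the way:
1. the fingers have taken hold of the larger ring's plunger while it is still seated (contact force between the fingers and large_plunger above 3 N and z of large_plunger in the frame of large_ring below 0.032 m), for 0.1 s.
At the end, for the whole second after the job is handed in: the larger ring's plunger is held at rest 14 to 26 mm above its seat, upright within 5 degrees, unjammed (under 8 N on the ring); that ring stands flat within 8 mm of its place, free of the fingers; the smaller ring and its plunger are within 5 mm, brush and jar within 15 mm of theirs (z of large_plunger in the frame of large_ring between 0.04 and 0.052 m and horizontal distance between large_plunger and large_ring below 0.003 m and angle between large_plunger's own z axis and vertical below 0.09 rad and contact force between the fingers and large_plunger above 3 N and contact force between large_ring and large_plunger below 8 N and contact force between the fingers and large_ring below 0.5 N and linear speed of large_plunger below 0.01 m/s and height (world z) of large_ring below 0.002 m and angle between large_ring's own z axis and vertical below 0.03 rad and distance of large_ring from where it was at the start of the episode below 0.008 m and distance of small_ring from where it was at the start of the episode below 0.005 m and distance of small_plunger from where it was at the start of the episode below 0.006 m and distance of brush from where it was at the start of the episode below 0.02 m and distance of powder_jar from where it was at the start of the episode below 0.015 m); the arm keeps its last pose, push and grip.
It fails at once if the plunger was squeezed too hard (both fingers together: a grip of over 50 N) (contact force between the fingers and large_plunger above 100 N).
It fails at once if the plunger was jammed against the bore, or pressed down in it (contact force between large_ring and large_plunger above 20 N).
It fails at once if the plunger came out of the bore (z of large_plunger in the frame of large_ring above 0.061 m).
It fails at once if the larger ring was lifted, tipped, or knocked or pressed by the robot (height (world z) of large_ring above 0.006 m or angle between large_ring's own z axis and vertical above 0.1 rad or contact force between any of the arm, the fingers and large_ring above 10 N).
It fails at once if the smaller ring, its plunger, the brush or the powder jar was disturbed (distance of small_ring from where it was at the start of the episode above 0.01 m or distance of small_plunger from where it was at the start of the episode above 0.012 m or distance of brush from where it was at the start of the episode above 0.02 m or distance of powder_jar from where it was at the start of the episode above 0.015 m).
It also fails if it takes over 35 s, if anything falls off the work surface, if the arm or the gripper's body presses on something with over 40 N, if the wrist force passes 120 N, or if a joint passes its speed limit or range.

## Working session

There is one attempt and no reset: what is moved stays moved. The work goes in short steps, each a Python script; the robot and the scene stay as the last script left them, time stands still between calls to the robot, and variables do not carry over. Pictures are saved under pics/ and viewed, at most 10 in all, crops included, and the job is handed in when it is done.

```bash
mkdir -p pics; cat > h.py <<'E'
import numpy as np, cv2
from cell import env, kin, camera, calibration, job
def cloud(name):
    c=calibration(name); im,d=camera(name)
    R=cv2.Rodrigues(np.array(c["rvec"],float))[0]; t=np.array(c["tvec"],float).ravel()
    v,u=np.mgrid[:480,:640]
    P=np.stack([(u-c["cx"])/c["fx"]*d,(v-c["cy"])/c["fy"]*d,d],-1)
    W=(P-t)@R; W[d==0]=np.nan
    return im,d,W,c,R,t
def ray(c,R,t,uv,z):
    r=R.T@np.array([(uv[0]-c["cx"])/c["fx"],(uv[1]-c["cy"])/c["fy"],1.]); o=-R.T@t
    return o+r*(z-o[2])/r[2]
E
python3 - <<'E'
from h import *
for n in("scene","side","wrist"):
    im,d,W,c,R,t=cloud(n); cv2.imwrite(f"pics/{n}.png",im); np.savez(f"{n}.npz",im=im,W=W,R=R,t=t)
    print(n,-R.T@t,R[2],c["fx"])
    for lo,hi in((.055,.07),(.08,.1),(.045,.055),(.07,.08)):
        m=((W[...,2]>lo)&(W[...,2]<hi)&(W[...,0]>.3)&(W[...,0]<1)).astype(np.uint8)
        k,l,s,ce=cv2.connectedComponentsWithStats(m)
        for i in range(1,k):
            if s[i,4]>30: print(lo,s[i],ce[i].round(),np.median(W[l==i],0).round(4),np.median(im[l==i],0))
print(env.get_state())
E
```

```text
scene [ 0.23218542 -0.63778656  0.70165947] [ 0.38294805  0.57036877 -0.72665691] 561.0877154199759
0.055 [ 105    0  180   40 1195] [198.  19.] [0.7241 0.6616 0.0622] [71. 63. 58.]
0.055 [ 13  45  20  16 132] [23. 54.] [0.3198 0.7178 0.063 ] [102. 102. 100.]
0.055 [346 136  63  24 396] [375. 151.] [ 0.7756 -0.0009  0.0627] [58. 57. 55.]
0.055 [479 145  16  11 102] [486. 151.] [ 0.9573 -0.1023  0.0624] [45. 51. 66.]
0.055 [305 151  53  29 282] [330. 166.] [0.6851 0.0172 0.0564] [86. 88. 88.]
0.055 [412 153  15  15 139] [419. 160.] [ 0.8405 -0.0487  0.0562] [114. 137. 171.]
0.055 [494 152   6   9  33] [496. 156.] [ 0.9642 -0.1234  0.0615] [51. 51. 52.]
0.055 [247 169  39  29 878] [266. 182.] [0.5672 0.0364 0.0634] [ 42. 208. 227.]
0.055 [215 211   9   8  52] [219. 215.] [0.4626 0.0072 0.062 ] [115.  118.5 118. ]
0.055 [411 232  41  25 265] [429. 247.] [ 0.699  -0.2406  0.0629] [108. 113. 112.]
0.055 [528 249  20  12 103] [536. 254.] [ 0.8325 -0.336   0.0623] [47. 46. 44.]
0.055 [454 265  13  10  72] [460. 270.] [ 0.7138 -0.2956  0.0631] [24. 36. 59.]
0.055 [ 306  334   52   48 1802] [
[... 9983 characters left out ...]
1 ,  0.47762551,  0.02233553,  1.55619481, -0.01150453,
        1.10931402, -0.08310483]), 'joint_velocities': array([ 0.00162472, -0.00181012,  0.0010598 , -0.00458404,  0.00159844,
        0.00090626,  0.00035175]), 'joint_torque': array([ 1.55385478e-03, -5.96924365e+01,  1.60940632e+00, -2.81490952e+01,
        1.26662746e-02,  6.56643446e-03,  5.58682734e-05]), 'tcp_pos': array([ 6.74651980e-01, -1.97243816e-06,  3.03150994e-01]), 'orientation': array([-4.67036136e-04,  7.07105108e-01,  7.07108101e-01, -5.30665872e-04]), 'force': array([-0.13583381,  0.18248214, -0.08318614]), 'torque': array([ 0.02713114,  0.04656792, -0.01412319]), 'gripper_force': 0.0, 'opening': 0.08556811986133966}
```

View pics/scene.png

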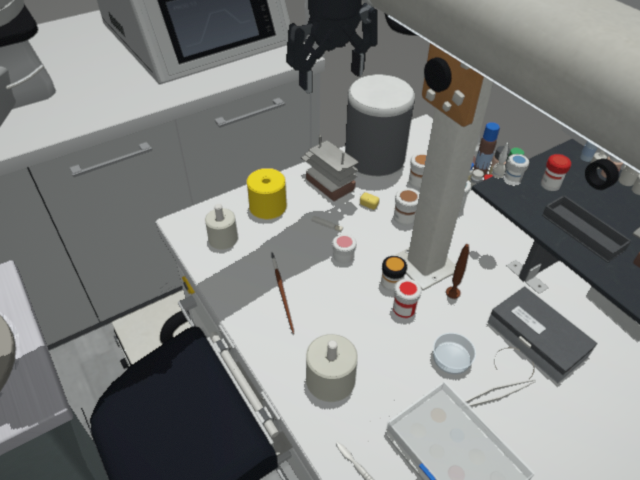

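View pics/wrist.png

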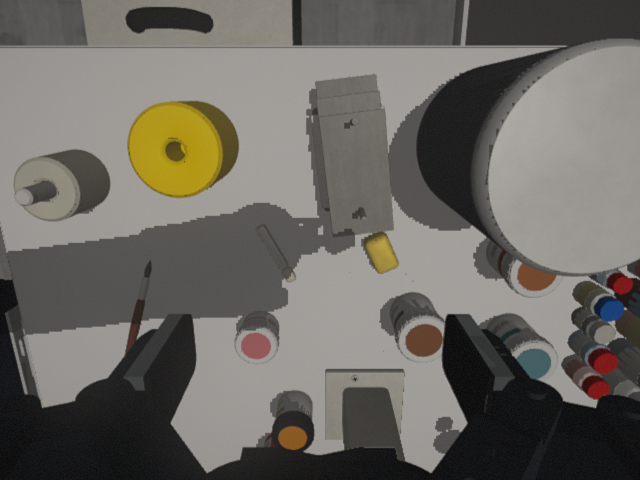

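View pics/side.png

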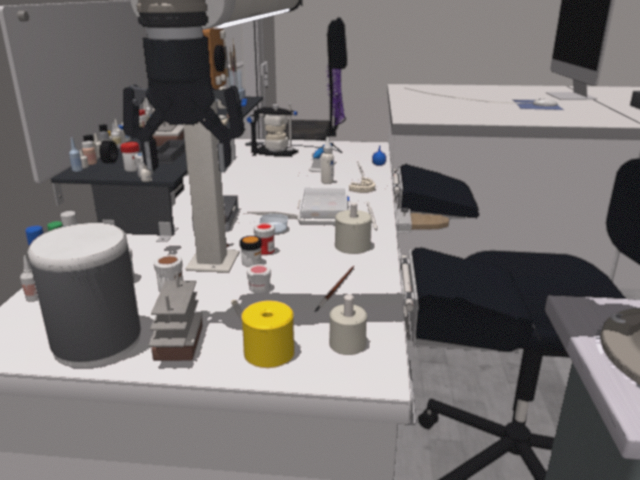

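The large ring is at about (332,366) in the scene view and (353,230) in the side view, with its plunger top at (332,345) and (354,208). The small ring is at (220,228) and the yellow look-alike at (267,193). A column stands near (0.70,-0.24), so I'll retract first and then move over the ring, looking with the wrist camera from two places.

```bash
cat >> h.py <<'E'
def fit(name,lo,hi,near,rad):
    im,d,W,c,R,t=cloud(name)
    m=((W[...,2]>lo)&(W[...,2]<hi)&(np.hypot(W[...,0]-near[0],W[...,1]-near[1])<rad)).astype(np.uint8)
    k,l,s,ce=cv2.connectedComponentsWithStats(m)
    if k<2: return im,None,None,None,c,R,t
    i=1+np.argmax(s[1:,4]); z=np.median(W[l==i][:,2])
    cn=max(cv2.findContours((l==i).astype(np.uint8),cv2.RETR_EXTERNAL,cv2.CHAIN_APPROX_NONE)[0],key=len)
    P=np.array([ray(c,R,t,p,z)[:2] for p in cn[:,0].astype(float)])
    (x,y),r=cv2.minEnclosingCircle(P.astype(np.float32))
    return im,np.array([x,y]),r,z,c,R,t
E
python3 - <<'E'
from h import *
W=np.load("scene.npz")["W"].reshape(-1,3)
q=W[(W[:,2]>.1)&(W[:,2]<1)&(W[:,0]>.2)&(W[:,0]<.66)&(W[:,1]<-.02)&(W[:,1]>-.55)]
print("obst",len(q),q.min(0) if len(q) else '',q.max(0) if len(q) else '')
n=(.468,-.318)
for cam in("scene","side"):
    print(cam,fit(cam,.06,.068,n,.05)[1:4],fit(cam,.086,.095,n,.02)[1:4])
rot=env.get_state()["orientation"]
s=env.get_state()
env.movel([.5,0,.30],.2)
env.movel([.47,-.316,.30],.2)
for k,p in enumerate(([.47,-.316,.30],[.47,-.28,.26])):
    if k: env.movel(p,.15)
    o=fit("wrist",.06,.068,n,.05); print(o[1:4]); o=fit("wrist",.084,.096,n,.02); print(o[1:4]); cv2.imwrite(f"pics/w{k}.png",o[0])
s=env.get_state();print(s["time"],s["tcp_pos"],s["force"])
E
```

```text
obst 21516 [ 0.62739532 -0.48532097  0.32327115] [ 0.65999898 -0.02000914  0.49334492]
scene (array([ 0.4686383 , -0.31580177]), 0.0347619466483593, np.float64(0.06411674721208757)) (array([ 0.46993864, -0.31526434]), 0.0069778733886778355, np.float64(0.0896380758936387))
side (array([ 0.47136745, -0.30678102]), 0.036999721080064774, np.float64(0.06272395519460815)) (array([ 0.47178593, -0.30861485]), 0.008699174970388412, np.float64(0.08805771679867593))
(array([ 0.4694885 , -0.31315723]), 0.034212350845336914, np.float64(0.06478908639310677))
(array([ 0.46903467, -0.3129847 ]), 0.007173652295023203, np.float64(0.09050181615447236))
(array([ 0.4693177 , -0.31253386]), 0.03427666053175926, np.float64(0.06479457202290725))
(array([ 0.4698455 , -0.31235319]), 0.007617894094437361, np.float64(0.09042425783658523))
3.8167 [ 0.47038157 -0.28106203  0.26097235] [ 0.08842339 -0.24087111  0.06116204]
```

View pics/w1.png

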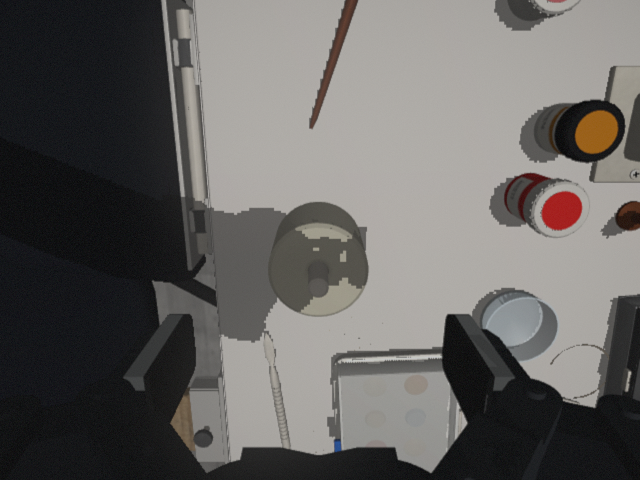

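The ring and its plunger are in the wrist view at (318,260) and (318,280), with clear room for the fingers on either side. Next I'll narrow the fingers, go down over the plunger and compare it with the fingertips.

```bash
python3 - <<'E'
from h import *
env.movel([.4694,-.3135,.22],.12)
env.grip(.045,20)
env.movel([.4694,-.3135,.150],.06,stop_force=4)
im,d,W,c,R,t=cloud("wrist")
cv2.imwrite("pics/w2.png",im[200:480])
np.savez("w2.npz",im=im,W=W)
s=env.get_state();print(s["time"],s["tcp_pos"],s["orientation"],s["force"],s["opening"])
for z in(.075,.082):
    m=(abs(W[...,2]-z)<.004)&(abs(W[...,1]+.3135)<.03)&(abs(W[...,0]-.47)<.06)
    h,e=np.histogram(W[m][:,0],bins=np.arange(.42,.52,.002)); print(z,[(round(a,3),int(b)) for a,b in zip(e,h) if b])
E
```

```text
6.2417 [ 0.46963067 -0.31365386  0.15042433] [4.00288375e-04 7.07120357e-01 7.07093077e-01 1.47174100e-04] [-0.11955108  0.25303071 -0.37252719] 0.04486241841028406
0.075 [(np.float64(0.462), 19), (np.float64(0.464), 49), (np.float64(0.466), 46), (np.float64(0.468), 47), (np.float64(0.47), 51), (np.float64(0.472), 49), (np.float64(0.474), 37)]
0.082 [(np.float64(0.438), 1), (np.float64(0.44), 8), (np.float64(0.442), 6), (np.float64(0.444), 8), (np.float64(0.446), 117), (np.float64(0.462), 25), (np.float64(0.464), 54), (np.float64(0.466), 60), (np.float64(0.468), 52), (np.float64(0.47), 60), (np.float64(0.472), 55), (np.float64(0.474), 46), (np.float64(0.49), 110), (np.float64(0.492), 7), (np.float64(0.494), 6), (np.float64(0.496), 6), (np.float64(0.498), 1)]
```

View pics/w2.png

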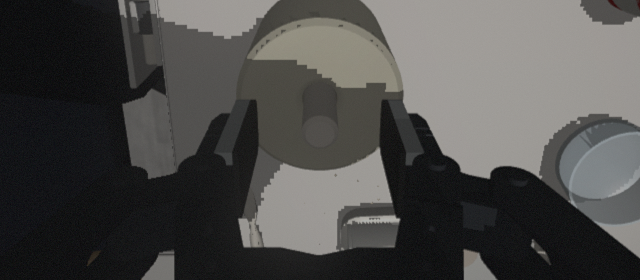

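The pads stand at columns 257 and 382 and the plunger between them at 320. I'll measure the x offset precisely.

```bash
python3 - <<'E'
import numpy as np
W=np.load("w2.npz")["W"]
m=(W[...,2]>.076)&(W[...,2]<.088)&(abs(W[...,1]+.3135)<.03)
x=W[...,0]
L=x[m&(x>.43)&(x<.452)];Rr=x[m&(x>.486)&(x<.51)];p=m&(x>.458)&(x<.48)
print(np.percentile(L,[50,95,100]),np.percentile(Rr,[0,5,50]),np.percentile(x[p],[0,2,50,98,100]))
for z0 in(.078,.082,.086):
    q=p&(abs(W[...,2]-z0)<.002); print(z0,x[q].min(),x[q].max(),x[q].mean())
top=(W[...,2]>.0885)&(abs(x-.469)<.01)&(W[...,2]<.095); print("top",W[top].mean(0),W[top].min(0),W[top].max(0))
padL=m&(x>.43)&(x<.452); print("pad y",W[padL][:,1].min(),W[padL][:,1].max())
rt=(abs(W[...,2]-.0645)<.002)&(np.hypot(x-.469,W[...,1]+.3135)<.045)
print("ringtop z",np.median(W[rt][:,2]))
E
```

```text
[0.44656951 0.44676228 0.4468912 ] [0.49144877 0.49154936 0.49171071] [0.46305079 0.46337562 0.46967534 0.47556647 0.47592208]
0.078 0.4630507921952006 0.4757359157382949 0.4694909313333854
0.082 0.4630700526629617 0.4759220782210768 0.46948338379957416
0.086 0.4632337953539648 0.4757342882900435 0.469439123846945
top [ 0.46946397 -0.31288128  0.09052549] [ 0.46301807 -0.32011634  0.08850594] [ 0.47597815 -0.30683654  0.09267986]
pad y -0.325549918853599 -0.30279401580602006
ringtop z 0.06479354153061526
```

```bash
python3 - <<'E'
from h import *
def st(l):
    s=env.get_state();print(l,round(s["time"],2),s["tcp_pos"].round(5),s["force"].round(2),s["torque"].round(3),round(s["opening"],5),round(s["gripper_force"],1))
x,y=.4697,-.3126
print(env.movel([x,y,.1425],.03,stop_force=3)); st("down")
env.grip(.018,20); st("18")
env.dwell(.2); st("18b")
env.grip(.012,22); st("grip"); env.dwell(.3); st("grip2")
o=camera("wrist"); cv2.imwrite("pics/w3.png",o[0][200:480])
E
```

```text
False
down 6.64 [ 0.46953 -0.31245  0.14218] [ 0.65 -0.82  0.28] [ 0.01   0.003 -0.002] 0.04456 0.0
18 7.02 [ 0.46978 -0.31261  0.14259] [ 0.25 -0.41 -0.27] [0.06  0.021 0.003] 0.01808 0.0
18b 7.22 [ 0.46972 -0.31262  0.14254] [-0.77  0.79  0.32] [-0.022 -0.034  0.004] 0.01844 0.0
grip 7.44 [ 0.46976 -0.31263  0.14258] [-0.52 -0.26  1.48] [ 0.024 -0.029 -0.017] 0.01252 13.4
grip2 7.74 [ 0.46978 -0.31265  0.14258] [0.6  0.61 1.02] [0.002 0.005 0.007] 0.01255 13.4
```

View pics/w3.png

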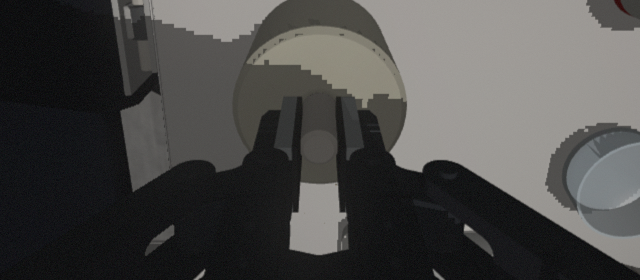

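The plunger is held between the pads at (319,345 in the full frame), with almost no side force. I'll draw it up slowly in steps, watching the force.

```bash
cat > up.py <<'E'
from h import *
def st(l):
    s=env.get_state();print(l,round(s["time"],2),s["tcp_pos"].round(5),s["force"].round(2),round(s["opening"],5),round(s["gripper_force"],1)); return s
p=st("start")["tcp_pos"]
for dz in(.005,.010,.015,.020):
    hit=env.movel([.4697,-.3126,.1425+dz],.02,stop_force=7); st(dz)
    if hit: print("STOP"); break
env.dwell(.5); st("end")
n=(.4695,-.3127)
for cam in("scene","side"):
    im,d,W,*_=cloud(cam); b=np.load(cam+".npz")["W"]
    for k,w in(("then",b),("now",W)):
        m=np.hypot(w[...,0]-.469,w[...,1]+.314)<.045
        r=m&(w[...,2]>.058)&(w[...,2]<.069)
        print(cam,k,"ringtop",np.nanmean(w[r],0).round(4),r.sum(),"rim low/hi",np.percentile(w[r][:,2],[50,90]).round(4))
    cv2.imwrite(f"pics/{cam}_e.png",cv2.resize(im[290:410,250:410] if cam=="scene" else im[160:280,270:430],None,fx=4,fy=4))
E
python3 up.py
```

```text
start 7.79 [ 0.46978 -0.31261  0.14258] [0.19 0.93 1.09] 0.01222 13.4
0.005 8.19 [ 0.46966 -0.31261  0.14773] [-0.65  0.62  1.86] 0.01216 13.5
0.01 8.59 [ 0.46974 -0.31271  0.15279] [-0.35  0.56  1.32] 0.01223 13.5
0.015 8.99 [ 0.4698 -0.3127  0.1578] [0.05 0.24 1.01] 0.01213 13.5
0.02 9.39 [ 0.46983 -0.3127   0.16281] [0.4  0.33 0.92] 0.01248 13.5
end 9.89 [ 0.46985 -0.31263  0.16256] [ 0.91 -0.32  2.07] 0.01248 13.5
scene then ringtop [ 0.4672 -0.3174  0.0639] 1735 rim low/hi [0.0639 0.0656]
scene now ringtop [ 0.4648 -0.3221  0.0638] 1447 rim low/hi [0.0639 0.0656]
side then ringtop [ 0.4717 -0.3036  0.0624] 421 rim low/hi [0.0627 0.0639]
side now ringtop [ 0.4716 -0.3038  0.0624] 420 rim low/hi [0.0626 0.0638]
```

```bash
python3 -c "
import cv2,numpy as np
cv2.imwrite('pics/both.png',cv2.resize(np.hstack([cv2.imread('pics/scene_e.png'),cv2.imread('pics/side_e.png')]),(800,300)))"
```

```text
(no output)
```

View pics/both.png

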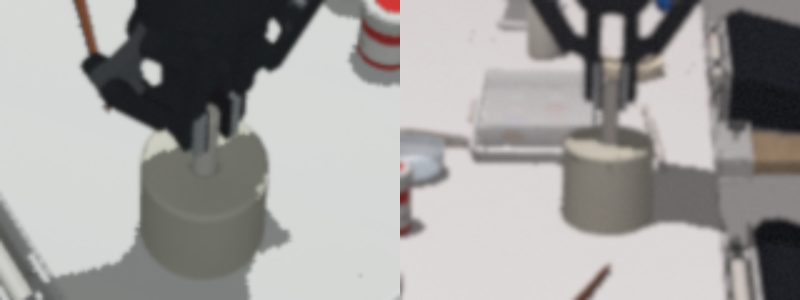

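Both views show the ring still flat and in place, with the plunger upright and standing further out between the fingers. I'll check with the wrist camera that the plunger rose and didn't slip.

```bash
python3 - <<'E'
from h import *
im,d,W,*_=cloud("wrist")
m=(abs(W[...,0]-.4697)<.005)&(abs(W[...,1]+.3130)<.006)&(W[...,2]>.07)&(W[...,2]<.13)
h,e=np.histogram(W[m][:,2],bins=np.arange(.07,.131,.003)); print([(round(float(a),3),int(b)) for a,b in zip(e,h) if b])
t=m&(W[...,2]>.1); print(np.median(W[t],0))
r=(abs(W[...,2]-.0645)<.003)&(np.hypot(W[...,0]-.4695,W[...,1]+.3127)<.045); print(np.median(W[r][:,2]))
E
```

```text
[(0.07, 65), (0.073, 75), (0.076, 78), (0.079, 82), (0.082, 83), (0.085, 85), (0.088, 96), (0.091, 99), (0.094, 100), (0.097, 123), (0.1, 112), (0.103, 118), (0.106, 151), (0.109, 876), (0.112, 14)]
[ 0.46949379 -0.31041035  0.11032243]
0.06474572559578493
```

The plunger top is at z = 0.110 (it was 0.0905), so it rose 20 mm without slipping, and the ring top hasn't moved. Handing in.

```bash
python3 -c "
from h import *
print(job.job_done())"
```

```text
the job is handed in; nothing more can be done
None
```

The larger ring's plunger is drawn up about 20 mm and held there lightly (about 13.5 N per pad), upright with its lower end still in the bore; the ring stands flat in its place, the arm never went near the other items, and the job is handed in with no verdict returned.

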